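# Clamp a formed brass strap loop in the hand press and keep it held

### The job

Lift the formed brass strap loop out of the open die and set it flat in the nest of the hand press, letting go of it while the press arm is still up. Then bring the spring-loaded press arm down by its wooden handle until the arm is level, so that its pad clamps the loop, and keep it there: the program finishes while holding the handle down with the arm level. Leave the bottle, the tape roll and the hammer where they are.

Things in the scene. Friction and masses are not known exactly. Their poses are not given: they have to be found in the camera images.
- strap_loop: Brass strap loop, 110 g: flange 64 (x) by 30 (y) by 4 mm, with a raised bridge over its middle, 24 mm long in x, 30 mm wide in y, top 30 mm above the underside (two 4 mm walls, open along y). Origin: centre of the underside, z up. Half a turn looks the same. Lies in the die pocket along the pocket, the bridge 18 mm above the die's top face; grip the bridge from above across its 30 mm width.
- die: Fixed open forming die: dark steel block 120 (x) by 90 (y) by 32 mm with a rectangular pocket 68 (x) by 34 mm, 12 mm deep, in the middle of its top; two 12 mm guide pins at two diagonal corners (x 50, y 35 and x -50, y -35 mm), tops 46 mm above the table. Origin: centre of the underside.
- press: Fixed hand press, painted green: base plate 260 by 110 by 12 mm with a steel nest block 100 (x) by 64 (y) mm on it, top 30 mm above the table. Origin: on the table under the centre of the nest. Its x axis points from the nest to the arm's hinge, 150 mm away; the handle end points to -x.
- nest (a point): Centre of the floor of the nest: a rectangular pocket 72 mm along the press's x by 38 mm along its y, with a 2 mm chamfered mouth, 8 mm deep, floor 22 mm above the table. The loop lies in it flange down, its long side along the press's x.
- press_hinge (a point): The hinge of the press arm, 84 mm above the table; the hinge axis runs along the press's y.
- press_handle: Wooden cross handle on the end of the press arm: cylinder 26 mm across, 34 mm long, lying along the press's y. Origin: its centre, 260 mm from the hinge; about 335 mm up at rest, 84 mm up and 110 mm from the nest centre towards the press's -x when level. The arm (20 mm wide, 14 thick) runs from its middle. Its ends can be pinched from above along y; it turns freely on its own axis.
- press_pad: Round rubber pad, 24 mm in diameter, sprung under the arm 150 mm from the hinge, its face 40 mm below the arm's centre line (origin: centre of that face). It gives up to 20 mm (spring 700 N/m, 2 N preload); it meets the seated loop about 0.05 rad before the arm is level and is pushed in about 8 mm when level.
- press_lever (a joint): Angle of the press arm (rad): 0 at rest, sprung up 1.3 rad above level; 1.3 when level; stop at 1.37. A return spring always pushes it up: about 1.5 N at the handle at rest, about 4 N just before the pad meets the loop, about 8 N when level with the loop in the nest.
- bottle: Loose blue bottle, 56 mm in diameter, 110 mm tall, upright; origin at the centre of its base. Not to be moved.
- tape_roll: Loose roll of tape, 90 mm outside diameter, 22 mm high, lying flat; origin at the centre of its underside. Not to be moved.
- hammer: Loose hammer about 280 mm long with a wooden handle, lying down along its x. Not to be moved.
Mind the look-alikes: they are no part of the job. Of the things like the strap_loop, leave any that is turquoise; of the rest the smaller one is meant. There is more than one size of the die; the job needs the smaller.

How it is judged:
By the outcome, as a careful person would: the job done as asked, in the order asked, and still so for the second after the job is handed in, while the arm keeps its last pose, push and grip.
It also fails if it takes over 59 s, if anything falls off the work surface, if the arm or the gripper's body presses on something with over 40 N, if the wrist force passes 120 N, or if a joint passes its speed limit or range.

### The arm

A 6-joint arm with a two-finger parallel gripper is mounted at the origin on the work surface. World frame = base frame: x ahead of the robot, y to its left, z up, the work surface at z = 0. Lengths are in m, angles in rad, forces in N, time in s.
With the tool pointing down it reaches from about 0.375 to 0.975 m from the base axis. Payload 3.8 kg.
Tool frame: the origin (TCP) lies on the front face of the gripper's body, between the roots of the fingers; the fingertips stand 64 mm ahead of it and the grasp point (between the pads) lies 45 mm ahead of it; z points along the fingers, y is the direction in which the jaws open and shut (so a half turn about z gives the same grasp; the last joint's range is limited). The gripper opens to 88 mm and grips with 3 to 60 N. Pads are 18 mm wide; open, the fingers measure 123 mm over their backs; the gripper's body (75 mm by 187 mm) begins 45 mm behind the grasp point.
Start: joints at [1.126, 0.264, 1.604, -0, 1.274, -0.037], TCP at [0.268, 0.62, 0.303] pointing down, gripper open.
Joint ranges: [-2.63, 2.63], [-0.94, 2.18], [0.31, 2.57], [-1.31, 4.45], [0, 2.66], [-2.55, 2.55]. Speed limits (rad/s): [2.57, 2.57, 3.14, 3.14, 3.14, 3.14].

### API

Orientations are given as a rotation vector (axis times angle).
In Python, from workcell import robot, solver, eyes gives the robot as it stands. Calls block until the motion is done:
- robot.move_ptp(position, orientation): joint-space move of the TCP to a pose.
- robot.servo_line(position, ori=None, v=0.15, stop_force=None): straight line of the TCP; ori=None keeps the orientation; v is the mean speed in m/s. With stop_force (N) it stops when the force on the tool has changed by that much, and returns True; else False.
- robot.goto_joints(angles): joint-space move.
- robot.move_gripper(opening, squeeze=None): finger opening in m; squeeze is the grip in N (None keeps the last); returns when the fingers have stopped.
- robot.dwell(seconds).
- solver.inverse_kinematics(position, orientation): joint angles nearest the present ones, or None.
- robot.observe(): the state.
- eyes.snapshot(name): name is "scene" or "side" or "wrist"; returns (picture, depth): 420x560x3 uint8, red, green, blue; 420x560 float32, m along the optical axis (not along the pixel's ray), 0 where there is no reading.
- eyes.camera_model(name): a dict with "K" (3x3 intrinsics, pixels), "k1" (the pictures are not rectified: a ray, as slopes to the right and down, at radius r is drawn at 1 + k1 r^2 times it, then the intrinsics apply), "world_to_cam" (4x4, takes a point from world to camera coordinates). Camera axes: x right, y down, z forward; pixel columns grow to the right and rows downward; lengths in m; the calibration is good to about 2 mm. A picture is of the moment at which its call begins: read the wrist's pose just before it. camera_model takes no time and is no camera call; for the wrist camera it gives the pose at the moment of the call.
A pose or a line that the arm cannot do raises robot.Unreachable and nothing moves.
- robot.job_done(): hands the job in, once; it reports no verdict.
The state is a dict: "time": time; "joint_pos": joint angles; "qd": joint speeds; "effort": joint torques, N m; "ee_pos": TCP position; "ee_rot": TCP orientation; "wrist_force": force on the tool from outside, world axes, zero at the start; "torque": the same for the moment, N m; "gripper_width": finger opening in m.
Only numpy, scipy, OpenCV 4.12 (cv2) and the standard library are available. Lean on these libraries where they do the work, as an engineer would, in place of code of your own. Each camera call takes 0.05 s, during which the arm holds its last target. There are 200 camera calls.

## Working session

There is one attempt and no reset: what is moved stays moved. The work goes in short steps, each a Python script; the robot and the scene stay as the last script left them, time stands still between calls to the robot, and variables do not carry over. Pictures are saved under pics/ and viewed, about 8 in all and at most 12, crops included, and the job is handed in when it is done.

```bash
ls; mkdir -p pics; python3 - <<'E'
from workcell import robot, solver, eyes
import cv2,numpy as np
for n in("scene","side"):
    p,d=eyes.snapshot(n); cv2.imwrite(f"pics/{n}0.png",p[:,:,::-1]); np.save(f"pics/{n}0.npy",d); 
    m=eyes.camera_model(n); print(m)
print(robot.observe())
E
```

```text
pics
{'K': array([[384.29301855,   0.        , 280.47897486],
       [  0.        , 384.29301855, 206.28688164],
       [  0.        ,   0.        ,   1.        ]]), 'k1': 0.015979554708447752, 'world_to_cam': array([[ 0.76296708,  0.64614079,  0.01957856, -0.37494305],
       [ 0.46364969, -0.52587352, -0.71308205, -0.15756455],
       [-0.45045555,  0.55313572, -0.70080716,  1.58490829],
       [ 0.        ,  0.        ,  0.        ,  1.        ]])}
{'K': array([[519.65571342,   0.        , 290.25563969],
       [  0.        , 519.65571342, 211.62636386],
       [  0.        ,   0.        ,   1.        ]]), 'k1': -0.10919933892880636, 'world_to_cam': array([[ 0.93441049, -0.3561864 ,  0.00287724, -0.55085353],
       [-0.2506919 , -0.66335431, -0.70506357,  0.21034943],
       [ 0.25304268,  0.65809749, -0.70913827,  2.02257597],
       [ 0.        ,  0.        ,  0.        ,  1.        ]])}
{'time': 0.1, 'joint_pos': array([ 1.12606802e+00,  2.64704992e-01,  1.60523110e+00, -2.27868849e-05,
        1.27369048e+00, -3.68933941e-02]), 'qd': array([ 0.0002877 , -0.00227998, -0.0007895 ,  0.0005335 ,  0.00080678,
        0.00018778]), 'effort': array([ 1.38551277e-03, -5.03620076e+01, -3.58070469e+01,  7.30224769e-02,
        2.34270212e-02, -2.98922248e-05]), 'ee_pos': array([0.26750482, 0.61917746, 0.30149747]), 'ee_rot': array([-0.63609047, -3.07604762,  0.00311039]), 'wrist_force': array([-0.8195424 , -0.96498582,  0.52761064]), 'torque': array([-0.0342908 ,  0.01602018,  0.00886243]), 'gripper_width': 0.08805301216539184}
```

View pics/scene0.png

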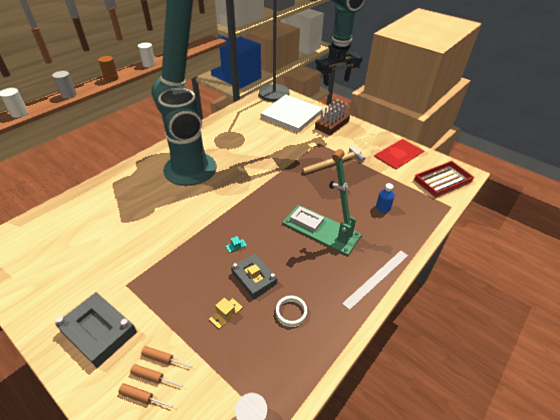

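View pics/side0.png

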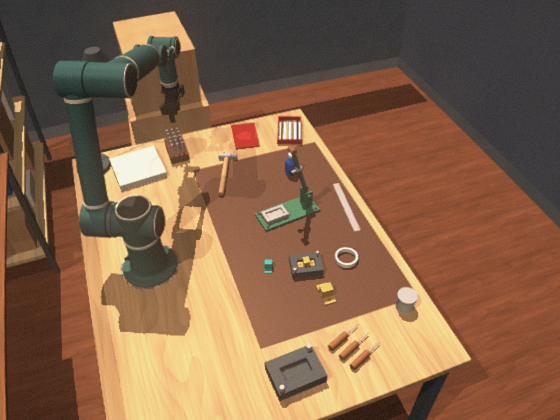

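The scene view shows the small die with the brass loop at (255,272). The larger loop is at (226,312), the turquoise one at (236,243), and the press nest at (307,218) with its arm up. In the side view the die is at (307,263) and the nest at (275,213).

```bash
cat > h.py <<'E'
from workcell import robot, solver, eyes
import cv2,numpy as np
from scipy.spatial.transform import Rotation as R
def ray(m,u,v):
    K=m["K"]; p=cv2.undistortPoints(np.array([[[u,v]]],float),K,np.array([m["k1"],0,0,0.]))[0,0]
    T=m["world_to_cam"]; Rt=T[:3,:3].T
    return -Rt@T[:3,3], Rt@np.array([p[0],p[1],1.])
def onplane(m,u,v,z):
    c,d=ray(m,u,v); return c+d*(z-c[2])/d[2]
def bydepth(m,D,u,v):
    c,d=ray(m,u,v); return c+d*D[int(round(v)),int(round(u))]
def tri(*rs):
    A=0;b=0
    for c,d in rs:
        d=d/np.linalg.norm(d);P=np.eye(3)-np.outer(d,d);A=A+P;b=b+P@c
    x=np.linalg.solve(A,b); return x,[np.linalg.norm(np.cross(x-c,d/np.linalg.norm(d))) for c,d in rs]
def proj(m,X):
    T=m["world_to_cam"];p=T[:3,:3]@X+T[:3,3];s=p[:2]/p[2];s=s*(1+m["k1"]*(s@s))
    return m["K"][:2,:2]@s+m["K"][:2,2]
def down(yaw): # tool z down, tool y (jaw axis) at angle yaw in world xy
    y=np.array([np.cos(yaw),np.sin(yaw),0]);z=np.array([0,0,-1.]);return R.from_matrix(np.c_[np.cross(y,z),y,z]).as_rotvec()
E
python3 - <<'E'
from h import *
np.set_printoptions(precision=4,suppress=True)
ms={n:eyes.camera_model(n) for n in("scene","side")}
D={n:np.load(f"pics/{n}0.npy") for n in ms}
for n,l in {"scene":[("loop",255,270),("nest",307,218),("base_h",350,247),("base_n",287,222),("bottle",389,187),("tape",291,297),("hammer",320,165),("handle",336,186),("handle2",338,155),("hinge",348,225)],"side":[("loop",307,263),("nest",275,213),("bottle",291,160),("handle",296,168)]}.items():
    for k,u,v in l: print(n,k,bydepth(ms[n],D[n],u,v))
o=[]
for n,(x,y,w,h) in {"scene":(215,140,200,170),"side":(225,130,130,180)}.items():
    c=cv2.imread(f"pics/{n}0.png")[y:y+h,x:x+w]; o.append(cv2.resize(c,None,fx=580/h,fy=580/h,interpolation=2))
cv2.imwrite("pics/c1.png",cv2.resize(np.hstack(o),(800,int(580*800/(o[0].shape[1]+o[1].shape[1])))))
w=eyes.camera_model("wrist");ob=robot.observe()
T=np.eye(4);T[:3,:3]=R.from_rotvec(ob["ee_rot"]).as_matrix();T[:3,3]=ob["ee_pos"]
print(w["world_to_cam"]@T, w["K"],w["k1"])
E
```

```text
scene loop [ 0.5789 -0.2243  0.0502]
scene nest [0.5509 0.0743 0.0243]
scene base_h [0.7344 0.0724 0.0123]
scene base_n [0.5054 0.0187 0.0161]
scene bottle [0.7218 0.3178 0.1094]
scene tape [ 0.7103 -0.2112  0.0221]
scene hammer [0.4099 0.3456 0.0274]
scene handle [0.6431 0.0776 0.2272]
scene handle2 [0.6375 0.0702 0.3463]
scene hinge [0.7099 0.0749 0.101 ]
side loop [ 0.5717 -0.2274  0.0286]
side nest [0.5481 0.0719 0.0276]
side bottle [0.7113 0.3106 0.0843]
side handle [0.6438 0.0801 0.2405]
[[ 0.0002  1.     -0.0004  0.0004]
 [-0.9514  0.     -0.308   0.0527]
 [-0.308   0.0004  0.9514  0.1027]
 [ 0.      0.      0.      1.    ]] [[319.6492   0.     276.9713]
 [  0.     319.6492 205.3282]
 [  0.       0.       1.    ]] -0.0288258585153932
```

View pics/c1.png

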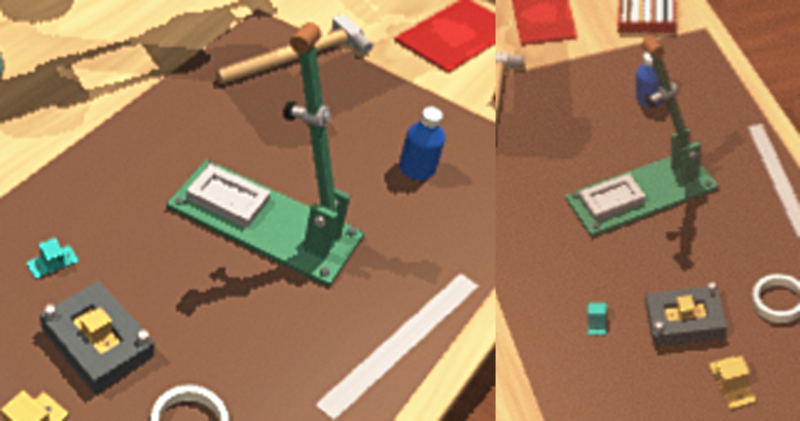

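```bash
python3 - <<'E'
from h import *
import pickle
np.set_printoptions(precision=4,suppress=True)
out=[]
for p in [(.46,.11,.30),(.46,.03,.30),(.52,-.19,.26),(.52,-.26,.26)]:
    robot.move_ptp(p,down(np.pi/2)); robot.dwell(.2)
    m=eyes.camera_model("wrist"); pic,D=eyes.snapshot("wrist"); out.append((m,pic,D))
pickle.dump(out,open("w.pkl","wb"))
print(robot.observe()["time"],robot.observe()["ee_pos"])
im=np.vstack([np.hstack([o[1] for o in out[i:i+2]]) for i in(0,2)])[:,:,::-1]
cv2.imwrite("pics/w4.png",cv2.resize(im,(800,600),interpolation=cv2.INTER_AREA))
E
```

```text
4.7917 [ 0.52   -0.2589  0.26  ]
```

View pics/w4.png

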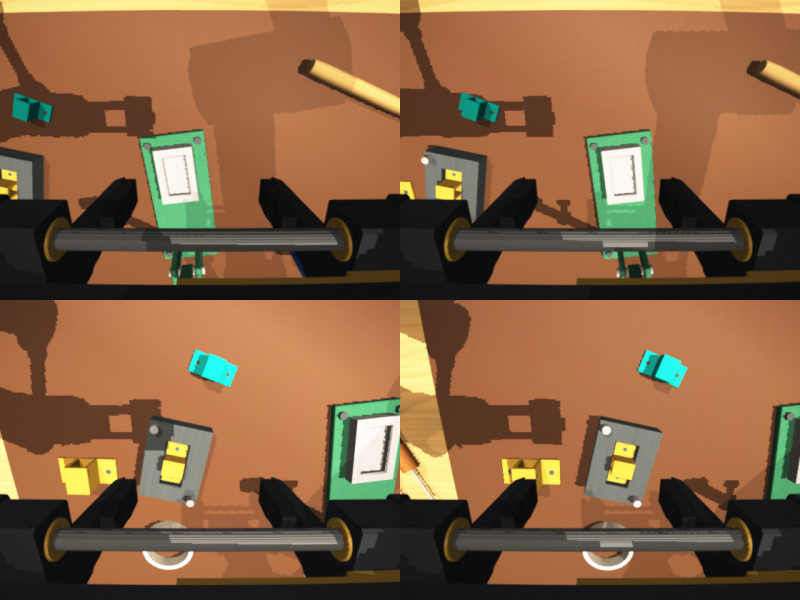

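The top pair shows the pale nest at full-frame pixels of about (249,245) and (311,248). The bottom pair shows the die with the brass loop at about (245,228) and (311,228). Next I enlarge these and extract contours.

```bash
python3 - <<'E'
from h import *
import pickle
np.set_printoptions(precision=4,suppress=True)
out=pickle.load(open("w.pkl","rb"))
C=[(249,245),(311,248),(245,228),(311,228)]
for (m,p,D),(u,v) in zip(out,C):
    print("depth pt",bydepth(m,D,u,v))
tiles=[]
for i,((m,p,D),(u,v)) in enumerate(zip(out,C)):
    hsv=cv2.cvtColor(p,cv2.COLOR_RGB2HSV)
    if i<2: mask=cv2.inRange(hsv,(0,0,110),(180,70,255))
    else: mask=cv2.inRange(hsv,(20,110,100),(35,255,255))
    n,lab,st,cen=cv2.connectedComponentsWithStats(mask)
    k=min((j for j in range(1,n) if st[j,4]>150),key=lambda j:np.hypot(*(cen[j]-(u,v))))
    cs,_=cv2.findContours((lab==k).astype(np.uint8),cv2.RETR_CCOMP,cv2.CHAIN_APPROX_NONE)
    print(i,st[k],cen[k])
    c=max(cs,key=cv2.contourArea); z=.030 if i<2 else .05
    pts=np.array([onplane(m,a,b,z)[:2] for a,b in c[:,0]],np.float32)
    r=cv2.minAreaRect(pts*1000); print("outer",r)
    if i<2:
        inn=[q for q in cs if q is not c and cv2.contourArea(q)>100]
        for q in inn:print("inner",cv2.minAreaRect(np.array([onplane(m,a,b,z)[:2]*1000 for a,b in q[:,0]],np.float32)))
    t=p[v-50:v+50,u-66:u+67,::-1].copy(); tiles.append(cv2.resize(t,(400,300),interpolation=0))
cv2.imwrite("pics/t4.png",np.vstack([np.hstack(tiles[:2]),np.hstack(tiles[2:])]))
E
```

```text
depth pt [0.5466 0.0765 0.021 ]
depth pt [0.5511 0.0738 0.02  ]
depth pt [ 0.5572 -0.2197  0.0489]
depth pt [ 0.556  -0.225   0.0498]
0 [ 213  204   66   83 4258] [246.5115 244.7849]
outer ((544.9348754882812, 74.53428649902344), (102.30461883544922, 66.62030792236328), 7.1993865966796875)
1 [ 281  202   61   85 4223] [312.1309 244.8908]
outer ((543.8817749023438, 73.8311767578125), (104.9148941040039, 66.12496948242188), 7.303187370300293)
2 [225 224  34  33 885] [240.8056 239.9175]
outer ((570.207275390625, -224.3504638671875), (31.753793716430664, 31.864858627319336), 78.35334014892578)
3 [289 225  41  33 938] [309.3262 240.9797]
outer ((570.37939453125, -226.4834442138672), (34.45768356323242, 32.942481994628906), 77.99357604980469)
```

View pics/t4.png

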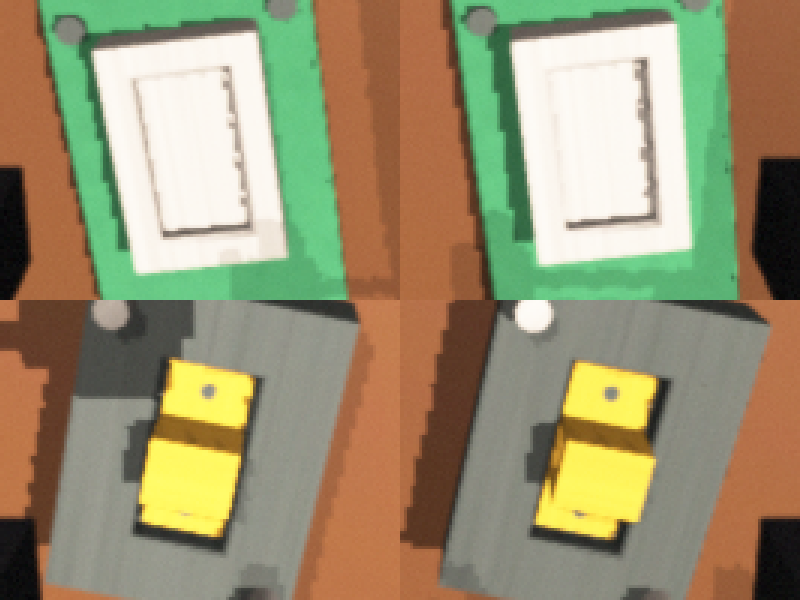

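```bash
cat > meas.py <<'E'
from h import *
import pickle
np.set_printoptions(precision=4,suppress=True)
out=pickle.load(open("w.pkl","rb"))
C=[(249,245),(311,248),(245,228),(311,228)]
def px(i,a,b): u,v=C[i]; return u-66+a*133/400-.5, v-50+b/3-.5
def solve(name,i,j,A,B):
    X=[]
    for a,b in zip(A,B):
        x,e=tri(ray(out[i][0],*px(i,*a)),ray(out[j][0],*px(j,*b))); X.append(x); print(name,x,np.round(e[0],4))
    X=np.array(X); print("mean",X.mean(0)); 
    z=X[:,2].mean(); P=np.array([(onplane(out[i][0],*px(i,*a),z)+onplane(out[j][0],*px(j,*b),z))/2 for a,b in zip(A,B)])
    for k in range(4): d=P[(k+1)%4]-P[k]; print(" edge",np.hypot(*d[:2]),np.degrees(np.arctan2(d[1],d[0])))
    return P
P=solve("nest",0,1,[(92,48),(258,30),(287,258),(134,273)],[(110,40),(275,23),(291,247),(138,265)])
P=solve("pocket",0,1,[(134,80),(229,67),(251,228),(163,237)],[(145,70),(246,58),(256,218),(166,228)])
L=solve("bridge",2,3,[(148,136),(241,153),(232,217),(139,203)],[(160,140),(257,157),(238,222),(150,205)])
F=solve("die",2,3,[(98,-8),(358,22),(293,305),(47,283)],[(98,-8),(369,25),(293,305),(39,283)]) if 0 else None
E
python3 meas.py
python3 - <<'E'
from h import *
np.set_printoptions(precision=4,suppress=True)
# handle: orange-brown blob in scene & side near expected
R_=[]
for n,z in {"scene":(325,140,350,162),"side":(285,135,300,160)}.items():
    p=cv2.imread(f"pics/{n}0.png"); m=eyes.camera_model(n)
    D=np.load(f"pics/{n}0.npy"); x0,y0,x1,y1=z
    P=np.array([[bydepth(m,D,u,v) for u in range(x0,x1)] for v in range(y0,y1)])
    mk=(P[...,2]>.30)&(p[y0:y1,x0:x1,2].astype(int)>p[y0:y1,x0:x1,1].astype(int)+30)
    ys,xs=np.nonzero(mk); u,v=xs.mean()+x0,ys.mean()+y0
    print(n,mk.sum(),u,v,xs.min()+x0,xs.max()+x0,ys.min()+y0,ys.max()+y0,"meanpt",P[mk].mean(0)); R_.append(ray(m,u,v))
print("handle",tri(*R_))
E
```

```text
nest [0.4995 0.0362 0.0276] 0.0002
nest [0.4935 0.1008 0.0238] 0.0004
nest [0.591  0.1123 0.0294] 0.0004
nest [0.5979 0.0484 0.0312] 0.0001
mean [0.5455 0.0744 0.028 ]
 edge 0.06461397825996613 96.42234053110522
 edge 0.10049146133625429 6.86143835969151
 edge 0.06477745752483638 -82.9167151233069
 edge 0.10123758769149604 -173.23188242473134
pocket [0.5157 0.0505 0.0188] 0.0002
pocket [0.507  0.0895 0.028 ] 0.0
pocket [0.5785 0.0973 0.027 ] 0.0002
pocket [0.5845 0.0602 0.0244] 0.0
mean [0.5464 0.0744 0.0245]
 edge 0.03918972222236756 97.80845583693582
 edge 0.07206357240891426 6.273430548528429
 edge 0.03757047734939636 -83.07262323790523
 edge 0.07146064387057462 -172.4374951221869
bridge [ 0.5546 -0.2377  0.0423] 0.0003
bridge [ 0.5577 -0.2063  0.0495] 0.0003
bridge [ 0.5847 -0.2102  0.0421] 0.0005
bridge [ 0.5763 -0.2409  0.0478] 0.0001
mean [ 0.5683 -0.2237  0.0454]
 edge 0.03207896496476117 79.17943928541264
 edge 0.02408647305999747 -10.318634945481586
 edge 0.03124988094401893 -100.60400767687652
 edge 0.024226006129810483 171.64057977727055
scene 92 337.9130434782609 154.27173913043478 325 344 149 161 meanpt [0.6371 0.0707 0.3483]
side 61 292.08196721311475 149.40983606557376 288 296 145 155 meanpt [0.6071 0.0303 0.3814]
handle (array([0.6284, 0.0852, 0.3355]), [np.float64(0.0004633380625680526), np.float64(0.00046333806256804996)])
```

Nest: (0.545, 0.074), yaw 6.8°. The loop bridge is at (0.5665, -0.2237), yaw -10.5°. Its top at 45 to 50 mm and the handle at rest (0.628, 0.085, 0.3355) both agree with the text. Now the pick.

```bash
cat meas.py > /dev/null; python3 - <<'E'
from h import *
np.set_printoptions(precision=4,suppress=True)
o=down(np.radians(79.5)); x,y=.5665,-.2237
robot.move_ptp((x,y,.17),o); robot.move_gripper(.06,25)
print("stop",robot.servo_line((x,y,.0995),v=.06,stop_force=8)); ob=robot.observe(); print(ob["ee_pos"],ob["wrist_force"])
robot.move_gripper(0.0,25); ob=robot.observe(); print("w",ob["gripper_width"],ob["wrist_force"])
robot.servo_line((x,y,.17),v=.08); ob=robot.observe(); print("w",ob["gripper_width"],ob["wrist_force"],ob["time"])
p,_=eyes.snapshot("wrist"); q,_=eyes.snapshot("scene")
cv2.imwrite("pics/lift.png",np.hstack([p[130:400,120:440],cv2.resize(q[170:310,200:380],None,fx=270/140,fy=270/140)])[:,:,::-1])
E
```

```text
stop False
[ 0.5669 -0.2239  0.1001] [ 0.7512 -0.3137  0.4588]
w 0.029720576626824268 [0.0095 0.6455 0.9274]
w 0.029437148182987417 [-0.0105  0.1019 -0.4751] 8.8083
```

View pics/lift.png

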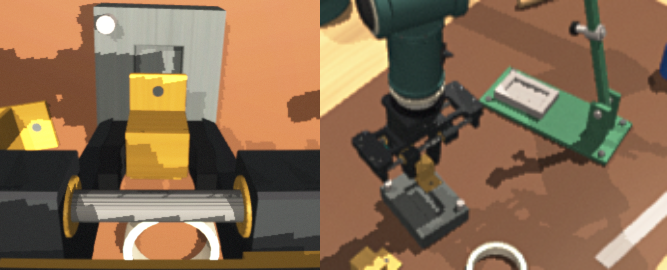

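The loop is held square between the fingers: the bridge front edge is at crop row about 122 (full frame 252), and the die is empty. I check the loop's offset in the grip, then place it.

```bash
python3 - <<'E'
from h import *
np.set_printoptions(precision=4,suppress=True)
m=eyes.camera_model("wrist"); ob=robot.observe(); Rm=R.from_rotvec(ob["ee_rot"]).as_matrix()
zt=ob["ee_pos"][2]-.050
for n,u,v,z in [("bridge front",278,252,zt),("bridge back",278,307,zt),("flange front L",249,204,zt-.026),("flange front R",306,204,zt-.026)]:
    print(n,Rm.T@(onplane(m,u,v,z)-ob["ee_pos"]))
yaw=np.radians(6.8); o=down(yaw+np.pi/2); x,y=.545,.0744
robot.move_ptp((x-.05*np.cos(yaw),y-.05*np.sin(yaw),.17),o)
robot.servo_line((x,y,.16),v=.1)
p,_=eyes.snapshot("wrist"); q,_=eyes.snapshot("scene"); s,_=eyes.snapshot("side")
f=lambda im:cv2.resize(im,(266,270))
cv2.imwrite("pics/over.png",np.hstack([f(p[130:400,120:440]),f(q[130:270,250:390]),f(s[110:250,220:360])])[:,:,::-1])
print(robot.observe()["wrist_force"],robot.observe()["time"])
E
```

```text
bridge front [0.017  0.0004 0.05  ]
bridge back [-0.0124  0.0004  0.05  ]
flange front L [ 0.0315 -0.0145  0.076 ]
flange front R [0.0315 0.015  0.0761]
[ 0.2805  0.191  -1.9655] 10.8667
```

View pics/over.png

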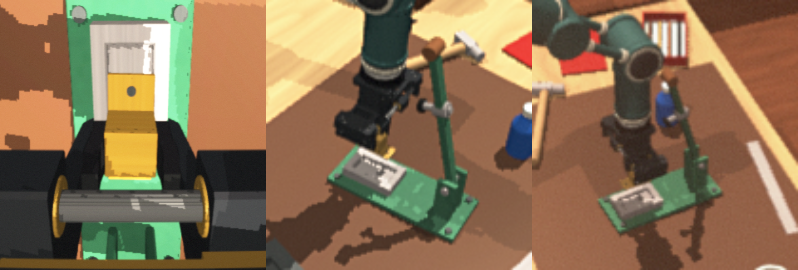

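The loop is centred in the grip (flange front at +31.5 mm against a nominal 32). The gripper is over the nest, lined up and clear of the raised arm. Lowering.

```bash
python3 - <<'E'
from h import *
np.set_printoptions(precision=4,suppress=True)
yaw=np.radians(6.8); x,y=.545,.0744
robot.servo_line((x,y,.115),v=.08)
print("stop",robot.servo_line((x,y,.0995),v=.02,stop_force=5)); ob=robot.observe(); print(ob["ee_pos"],ob["wrist_force"],ob["time"])
E
```

```text
stop True
[0.5449 0.0743 0.1016] [-0.7753  0.2466  4.4318] 12.2333
```

Contact came at 0.1016, where 0.102 is expected for a seated loop. Release, retreat and look.

```bash
python3 - <<'E'
from h import *
import pickle
np.set_printoptions(precision=4,suppress=True)
yaw=np.radians(6.8); x,y=.545,.0744
robot.move_gripper(.06); robot.servo_line((x,y,.17),v=.12)
robot.servo_line((x-.07*np.cos(yaw),y-.07*np.sin(yaw),.26),v=.2); robot.dwell(.2)
m=eyes.camera_model("wrist");p,D=eyes.snapshot("wrist"); pickle.dump((m,p,D),open("n.pkl","wb"))
print("time",robot.observe()["time"])
c=proj(m,np.array([x,y,.03])).astype(int); print(c)
t=p[c[1]-60:c[1]+60,c[0]-60:c[0]+60]
# heights of flange on both sides and bridge top, from depth
e=np.array([np.cos(yaw),np.sin(yaw),0])
for a,z in [(-.026,.026),(-.018,.026),(0,.052),(.026,.026)]:
    u,v=proj(m,np.array([x,y,z])+a*e); print(a,bydepth(m,D,u,v))
# handle from scene/side, now
R_=[]
q=[]
for n,(x0,y0,x1,y1) in {"scene":(320,140,355,165),"side":(283,135,303,160)}.items():
    s,_=eyes.snapshot(n); q.append(cv2.resize(s[y0:y1,x0:x1],(400,400*(y1-y0)//(x1-x0)),interpolation=0)[:280])
q=[cv2.resize(i,(250,360)) for i in q]
cv2.imwrite("pics/seat.png",np.hstack([cv2.resize(t,(360,360),interpolation=0)]+[cv2.copyMakeBorder(i,0,360-i.shape[0],0,0,0) for i in q])[:,:,::-1][:,:800])
E
```

```text
time 14.5333
[276 252]
-0.026 [0.5189 0.0713 0.0267]
-0.018 [0.5266 0.0722 0.0273]
0 [0.5449 0.0744 0.0522]
0.026 [0.5575 0.0759 0.0497]
```

View pics/seat.png

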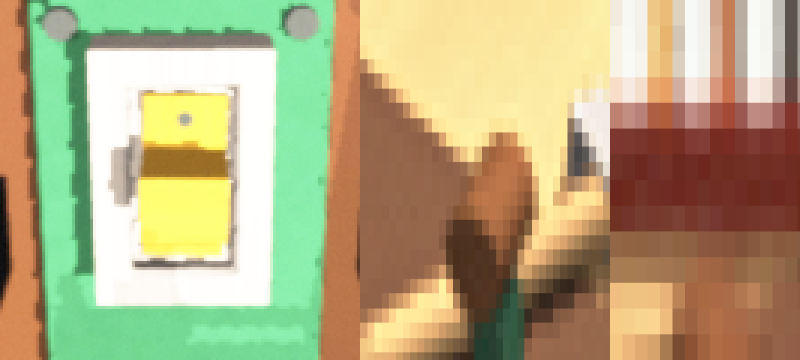

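The loop sits flat inside the nest pocket (flange top 26.7 mm, bridge top 52.2 mm), and the arm is still up with the handle at about (338.5,154.5) in the scene view. Now the handle: pinch its ends along the press y and follow the arc.

```bash
python3 - <<'E'
from h import *
np.set_printoptions(precision=4,suppress=True)
yaw=np.radians(6.8); o=down(yaw+np.pi/2); h=np.array([.6265,.0845,.335])
def t(d): return h+np.array([0,0,.045])+d
ob=robot.observe()
robot.servo_line(ob["ee_pos"]+[0,0,.20],v=.25)
robot.move_gripper(.075)
robot.move_ptp(t([0,0,.08]),o)
print("stop",robot.servo_line(t([0,0,0]),v=.1,stop_force=6)); ob=robot.observe(); print(ob["ee_pos"],ob["wrist_force"],ob["time"])
q,_=eyes.snapshot("scene"); s,_=eyes.snapshot("side")
f=lambda im:cv2.resize(im,(390,390))
cv2.imwrite("pics/hand.png",np.hstack([f(q[90:230,270:410]),f(s[85:225,220:360])])[:,:,::-1])
E
```

```text
stop False
[0.6268 0.0845 0.3809] [-0.6948  0.1242  0.214 ] 17.6083
```

View pics/hand.png

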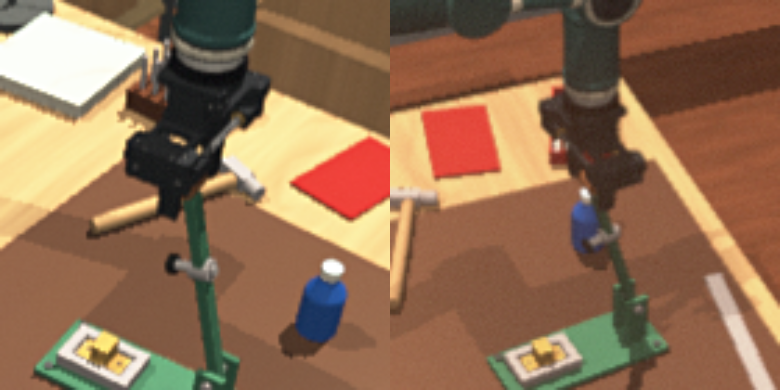

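The fingers straddle the handle (scene crop about (180,190)), and no contact force shows. Close and pull down the arc in stages, checking the wrist force.

```bash
python3 - <<'E'
from h import *
np.set_printoptions(precision=4,suppress=True)
yaw=np.radians(6.8); e=np.array([np.cos(yaw),np.sin(yaw),0]); y=np.array([-e[1],e[0],0])
robot.move_gripper(0.0,30); ob=robot.observe(); print("w",ob["gripper_width"],ob["wrist_force"],ob["wrist_force"]@y)
p0=ob["ee_pos"]; P=lambda q:-.26*np.cos(1.3-q)*e+np.array([0,0,.26*np.sin(1.3-q)])
for q in np.linspace(.1,1.2,12):
    robot.servo_line(p0+P(q)-P(0),v=.1); ob=robot.observe(); f=ob["wrist_force"]
    print(round(q,2),ob["ee_pos"],"f e,y,z",f@e,f@y,f[2],ob["gripper_width"])
    if np.linalg.norm(f)>30: print("HIGH");break
print(ob["time"])
E
```

```text
w 0.03358170553969684 [ 0.7792 -2.5402 -0.1444] -2.6145509778780402
0.1 [0.6023 0.0809 0.3719] f e,y,z 2.1736335733897416 -2.292535411059773 -1.0304130737256987 0.03324823717853613
0.2 [0.5789 0.078  0.3614] f e,y,z 1.7786673573572822 -3.6939252525918533 -0.0030046209841555482 0.03334788351677153
0.3 [0.5565 0.0753 0.3485] f e,y,z 1.5359026252937151 -4.461612406646536 0.667159496903107 0.033394281820037446
0.4 [0.5356 0.0727 0.3336] f e,y,z 2.1125159113039436 -5.221346177994786 1.0384734923163144 0.03351735901347514
0.5 [0.5162 0.0703 0.3165] f e,y,z 0.9177270623274867 -5.840924160642781 2.921788763883755 0.03354431281247074
0.6 [0.4986 0.0681 0.2975] f e,y,z -0.786178606102672 -6.594341279338095 3.2260277840129326 0.03348718189378743
0.7 [0.4829 0.0661 0.2768] f e,y,z -1.0826979571277482 -6.784366235990428 4.015902515851402 0.033900101594338775
0.8 [0.4693 0.0645 0.2546] f e,y,z -0.7976961425789343 -6.8356940942785345 4.559306929064215 0.0337039499569414
0.9 [0.458  0.0631 0.2311] f e,y,z -1.8388320062751893 -7.778218343702984 4.556538547904064 0.03357733619346369
1.0 [0.4491 0.0619 0.2066] f e,y,z -3.206148774624375 -9.210087241288756 4.320218249913188 0.03357270035884871
1.1 [0.4427 0.0612 0.1813] f e,y,z -3.2832955392308345 -8.601556282049598 3.3026164847223796 0.03384965727102001
1.2 [0.4388 0.0607 0.1555] f e,y,z -2.5879186267726433 -9.41912071819311 3.9116733564733264 0.033320785601185086
23.3083
```

```bash
python3 - <<'E'
from h import *
np.set_printoptions(precision=4,suppress=True)
yaw=np.radians(6.8); e=np.array([np.cos(yaw),np.sin(yaw),0]); y=np.array([-e[1],e[0],0])
P=lambda q:-.26*np.cos(1.3-q)*e+np.array([0,0,.26*np.sin(1.3-q)])
c=robot.observe()["ee_pos"]
for q in (1.25,1.28,1.3):
    robot.servo_line(c+P(q)-P(1.2)-y*.0015,v=.04); robot.dwell(.2); ob=robot.observe(); f=ob["wrist_force"]
    print(q,ob["ee_pos"],"f e,y,z",f@e,f@y,f[2],ob["gripper_width"])
print(ob["time"])
out=[]
for n in("scene","side"):
    m=eyes.camera_model(n); p,D=eyes.snapshot(n); cv2.imwrite(f"pics/{n}9.png",p[:,:,::-1]); np.save(f"pics/{n}9.npy",D)
    # green pixels high above the table = arm; fit height vs. distance from nest along e
    hsv=cv2.cvtColor(p,cv2.COLOR_RGB2HSV); g=cv2.inRange(hsv,(50,70,30),(85,255,255))
    X=np.array([bydepth(m,D,u,v) for v,u in zip(*np.nonzero(g))]); d=X-[.545,.0744,0]; a=d@e; l=d@y
    k=(abs(l)<.012)&(X[:,2]>.075)&(X[:,2]<.11)&(a<.11)&(a>-.10)
    print(n,k.sum(),[(round(b,3),round(np.median(X[k&(abs(a-b)<.015)][:,2]),4),(k&(abs(a-b)<.015)).sum()) for b in np.arange(-.08,.12,.03)if (k&(abs(a-b)<.015)).any()])
    c0=np.round(proj(m,np.array([.545,.0744,.06]))).astype(int); out.append(cv2.resize(p[c0[1]-65:c0[1]+65,c0[0]-65:c0[0]+65],(400,400)))
cv2.imwrite("pics/end.png",np.hstack(out)[:,:,::-1])
E
```

```text
1.25 [0.4379 0.0601 0.1429] f e,y,z -4.377659841080668 4.006379022265863 5.839535140216083 0.03377819511557684
1.28 [0.4376 0.0601 0.1353] f e,y,z -4.147585905514185 2.859148060653384 7.193838262852336 0.0340069828357995
1.3 [0.4376 0.06   0.1302] f e,y,z -3.967635832362748 3.357087036801136 7.9336700123017225 0.03356645362645329
25.0083
scene 261 [(np.float64(-0.08), np.float64(0.0897), np.int64(28)), (np.float64(-0.05), np.float64(0.0904), np.int64(40)), (np.float64(-0.02), np.float64(0.0897), np.int64(36)), (np.float64(0.01), np.float64(0.089), np.int64(14)), (np.float64(0.04), np.float64(0.0901), np.int64(47)), (np.float64(0.07), np.float64(0.0896), np.int64(51)), (np.float64(0.1), np.float64(0.089), np.int64(45))]
side 77 [(np.float64(-0.05), np.float64(0.0922), np.int64(3)), (np.float64(-0.02), np.float64(0.0906), np.int64(13)), (np.float64(0.01), np.float64(0.0908), np.int64(4)), (np.float64(0.04), np.float64(0.091), np.int64(23)), (np.float64(0.07), np.float64(0.0909), np.int64(18)), (np.float64(0.1), np.float64(0.0903), np.int64(16))]
```

View pics/end.png

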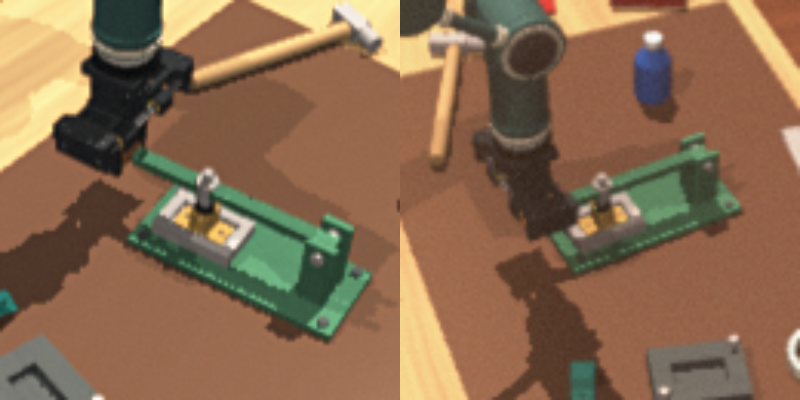

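The arm is level: its top face reads 0.089 to 0.091 m all along it, and the pad is on the loop in the nest. The 7.9 N at the handle matches the expected 8 N. Handing in.

```bash
python3 - <<'E'
from h import *
robot.job_done(); print("done")
E
```

```text
the job is handed in; nothing more can be done
done
```

I lifted the brass loop out of the small die, set it flat in the nest and let go with the press arm still up. I then pinched the handle and followed its arc down to level. I handed the job in holding it there, at about 25 s on the robot's clock.

**Loop seated:** it touched down with the TCP at 101.6 mm against about 102 expected. From depth, the flange top read 26.7 mm and the bridge top 52.2 mm, and in the picture it lay inside the pocket.

**Arm level:** the arm's top face read 89–90 mm along about 180 mm in the scene view, which agrees with level to a few mrad. The side view read 90–92 mm. The handle load was 7.9 N against the stated 8 N, and the last pictures show the pad on the loop.

**Disagreements:**
- Triangulated heights came out 2–5 mm low: the bridge top in the die at 45 mm against 50, and the nest top at 28 mm against 30. The depth readings and the touch-down matched the stated heights.
- The sideways force on the handle rose to about 9 N on the way down. I moved the gripper 1.5 mm across to ease it, and about 3 N remained.

**Bottle, tape roll and hammer:** I kept clear of them and saw no contact, but I did not measure their positions again at the end.

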